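# Put the stand magnifier together over the pill organiser

### The job

Set up the stand magnifier for reading the pills: slide the spacer sleeve whose bore fits the column all the way down onto the stand's base, then slide the lens arm's collar down over the column until it rests level on that sleeve, right way up, with the lens centred over the open compartment of the pill organiser. Lower both parts by hand instead of letting them drop, and leave the sleeve that does not fit standing on the shelf top. Do not disturb the other things on the shelf.

Things in the scene. Friction and masses are not known exactly. Their poses are not given: they have to be found in the camera images.
- stand: magnifier stand, fixed to the shelf: black disc base 84 mm across and 14 mm thick, with an upright bare steel column 12 mm in diameter in its centre, from 14 to 106 mm above the shelf top, the last 7 mm tapered to 6 mm. Origin: centre of the base's underside on the shelf top, on the column axis; z up. Nothing is on the column at the start
- column_tip (a point): top end of the stand's column, on its axis, 106 mm above the shelf top
- sleeve_wide: orange plastic spacer sleeve standing on end: 44 mm outside diameter, 50 mm tall, bore 15 mm right through: it fits the 12 mm column. Origin: centre of its lower end, z along its axis; goes on the column as it stands, z up
- sleeve_narrow: blue plastic spacer sleeve standing on end: 44 mm outside diameter, 50 mm tall, bore 9 mm: it does not fit the column. Origin: centre of its lower end, z along its axis. Starts beside the orange one, either may be nearer
- lens_arm: loose lens arm, 0.25 kg, lying flat right way up: steel collar (34 mm outside, 34 mm tall, bore 15 mm right through), bar with black grip block, and round glass lens in a black rim (72 mm across, 12 mm tall). Undersides flush. Origin: centre of the collar's underside; z up the bore, x towards the lens. Mass centre 20 mm along x. Mounted on the seated sleeve, the origin is 64 mm above the shelf top
- grip_block (a point): point in the lens arm's black grip block, 34 mm from the collar axis and 22 mm above the arm's underside; the block is 28 mm long (arm's x), 14 mm wide (arm's y), 34 mm tall
- lens_centre (a point): centre of the glass lens, 90 mm from the collar axis, 6 mm above the arm's underside
- organiser: pill organiser, fixed: white tray 36 x 124 mm and 22 mm tall with four compartments in a row along its y and blue hinged lids; three are shut (25 mm tall), one stands open, reaching 50 mm above the shelf top. It stands beside the stand on the side away from the robot. Origin: centre of its underside
- open_cell (a point): centre of the mouth of the open compartment (27 mm x 32 mm) with a red and a yellow pill in it, 22 mm above the shelf top; 75 to 105 mm from the column axis
- bowl: white ceramic bowl, 120 mm across, 50 mm tall, bystander; origin centre of underside
- tweezer_case: stainless tweezer case, 110 x 24 x 14 mm, lying flat, long along its x, bystander; origin centre of underside
- pill_bottle: amber glass pill jar, 42 mm across, 75 mm tall, bystander; origin centre of underside
- spring_clip: small dark spring clip, 34 x 18 x 8 mm with wire loop, bystander; origin centre of underside
- glasses_case: blue spectacle case, 60 x 155 x 40 mm, bystander; origin centre of underside
- plaster_box: cardboard box of plasters, 50 x 90 x 22 mm, bystander; origin centre of underside
There are look-alikes about, which are no part of the job. Of the things that look like the sleeve_narrow, take the one that is farthest from the robot's base at the start. There is more than one size of the lens_arm; the job needs the smaller.

How it is judged:
On the way, in this order (a step that is already met when the one before it is completed fails the run):
1. the orange sleeve (wide bore) is on the column, resting on the base (horizontal distance between sleeve_wide and stand below 0.004 m and z of sleeve_wide in the frame of stand between 0.01 and 0.018 m and angle between sleeve_wide's own z axis and vertical below 0.12 rad), for 0.2 s.
2. the lens arm's collar is on the column, resting on the sleeve (horizontal distance between lens_arm and stand below 0.005 m and z of lens_arm in the frame of stand between 0.059 and 0.069 m and angle between lens_arm's own z axis and vertical below 0.12 rad), for 0.2 s.
At the end, for the whole second after the job is handed in: Orange sleeve upright on the column, within 4 mm of the base; collar on the column, right way up within 7 degrees, underside within 5 mm of the sleeve top; lens centre within 22 mm horizontally of the open compartment; both at rest; blue sleeve upright on the shelf top (all of step 1 and all of step 2 and horizontal distance between lens_centre and open_cell below 0.022 m and linear speed of each of lens_arm, sleeve_wide below 0.02 m/s and angle between sleeve_narrow's own z axis and vertical below 0.1 rad and height (world z) of sleeve_narrow below 0.005 m); the robot touches nothing.
It fails at once if the sleeve is dropped down the column (faster than 0.4 m/s, as after a fall of about 8 mm) (horizontal distance between sleeve_wide and stand below 0.006 m and z of sleeve_wide in the frame of stand below 0.104 m and linear speed of sleeve_wide above 0.4 m/s).
It fails at once if the lens arm is dropped down the column (faster than 0.4 m/s, as after a fall of about 8 mm) (horizontal distance between lens_arm and stand below 0.006 m and z of lens_arm in the frame of stand below 0.104 m and linear speed of lens_arm above 0.4 m/s).
It fails at once if a bystander is moved by more than 25 mm (distance of any of bowl, tweezer_case, pill_bottle, spring_clip, glasses_case, plaster_box from where it was at the start of the episode above 0.025 m).
It also fails if it takes over 64 s, if anything falls off the work surface, if the arm or the gripper's body presses on something with over 40 N, if the wrist force passes 120 N, or if a joint passes its speed limit or range.

### The arm

A 6-joint arm with a two-finger parallel gripper is mounted at the origin on the work surface. World frame = base frame: x ahead of the robot, y to its left, z up, the work surface at z = 0. Lengths are in m, angles in rad, forces in N, time in s.
With the tool pointing down it reaches from about 0.3 to 0.775 m from the base axis. Payload 14.6 kg.
Tool frame: the origin (TCP) lies at the very end of the fingers, on their centre line; the grasp point (between the pads) lies behind it (ctrl.grasp_offset is the z of the grasp point in the tool frame, in m); z points along the fingers, y is the line along which they close (so a half turn about z gives the same grasp; the last joint's range is limited). The gripper opens to 94 mm and grips with 3 to 60 N. Pads are 16 mm wide; open, the fingers measure 119 mm over their backs; the gripper's body (75 mm by 177 mm) begins 78 mm behind the grasp point.
Start: joints at [-1.207, 0.3, 1.521, -0, 1.321, -0.067], TCP at [0.23, -0.5, 0.205] pointing down, gripper open.
Joint ranges: [-3.03, 3.03], [-0.79, 2.21], [0.23, 2.52], [-1.04, 4.18], [0, 3.07], [-2.55, 2.55]. Speed limits (rad/s): [2.22, 2.22, 2.57, 3.14, 3.14, 3.14].

### API

Orientations are given as a unit quaternion [x, y, z, w].
In Python, from rig import ctrl, eyes gives the robot as it stands. The module is installed in compiled form; this text tells all that it offers.
- The arm moves only by the tool send_rows, never from a script. Its argument "rows" is a list of rows, each an object of numbers: "wx", "wy", "wz": the turn, a rotation vector about the tool's x, y, z as a fraction of full scale; "dx", "dy", "dz": the shift along the tool's x, y, z as a fraction of full scale; "hand": the opening, from 0 (shut) to 1 (fully open). A call has 1 to 20 rows; each row is the pose to reach, as a shift and turn from the pose commanded when the call began, along the tool's axes at that moment; what a row does not reach only later rows make up. Full scale, the value 1, is 800 mm for a shift and 90 degrees for a turn. A row lasts 1/12 s, in which the tool goes at most 41.7 mm and 7.16 degrees, less where a joint would pass 70% of its speed; a pose out of reach is approached as far as the arm can. A call with a number of a shift or a turn outside -1 to 1 is refused whole. A call with a gripper value outside its range is refused whole. The fingers move at their own pace and stop on an object; "grip_force" is the grip in N (left out, the last holds). Time passes only in rows, so rows that repeat a pose let the fingers close. It gives the time, the measured TCP pose, the force, the opening and the grip force at its end, in the units of the state.
- ctrl.observe(): the state, without advancing time (a new reading comes with each control period).
- eyes.snapshot(name): name is "scene" or "top" or "wrist"; returns the picture (420x560x3 uint8, red, green, blue); there is no depth.
- eyes.camera_model(name): a dict with "mtx" (3x3 intrinsics, pixels), "dist" ([k1, k2, p1, p2, k3] as OpenCV has them; the pictures are not rectified), "R" (3x3) and "t" (3): a world point X has camera coordinates R X + t. Camera axes: x right, y down, z forward; pixel columns grow to the right and rows downward; lengths in m; the calibration is good to about 2 mm. A picture is of the moment at which its call begins: read the wrist's pose just before it. camera_model takes no time and is no camera call; for the wrist camera it gives the pose at the moment of the call.
- ctrl.sign_off(): hands the job in; it is judged then, once.
The state is a dict: "t": time; "joint_positions": joint angles; "joint_velocities": joint speeds; "tau": joint torques, N m; "tcp_pos": TCP position; "ee_rot": TCP orientation; "ft_force": force on the tool from outside, world axes, zero at the start; "wrist_torque": the same for the moment, N m; "gripper_width": finger opening in m; "gripper_force": force on a finger pad.
Only numpy, scipy, OpenCV 4.12 (cv2) and the standard library are available. Lean on these libraries where they do the work, as an engineer would, in place of code of your own. Each camera call takes 0.05 s, during which the arm holds its last target. There are 200 camera calls.

## Working session

There is one attempt and no reset: what is moved stays moved. The work goes in short steps, Python scripts to look and compute and a tool call to move; the robot and the scene stay as the last step left them, time stands still between calls to the robot, and variables do not carry over. Pictures are saved under pics/ and viewed, at most 10 in all, crops included, and the job is handed in when it is done.

Besides the shell and the picture viewer there is one more tool, called after ">>>" as a command line: name --argument value ..., lists and objects as JSON in quotes. send_rows: Moves the arm, as the interface text tells. Its arguments: {"type":"object","properties":{"rows":{"type":"array","items":{"type":"object","properties":{"wx":{"type":"number"},"wy":{"type":"number"},"wz":{"type":"number"},"dx":{"type":"number"},"dy":{"type":"number"},"dz":{"type":"number"},"hand":{"type":"number"}}}},"grip_force":{"type":"number"}},"required":["rows"]}

```bash
mkdir -p pics; cat > h.py <<'E'
import numpy as np, cv2
from rig import ctrl, eyes
def ray(name,px,z,cm=None):
    c=cm or eyes.camera_model(name)
    p=cv2.undistortPoints(np.array(px,float).reshape(-1,1,2),np.array(c["mtx"]),np.array(c["dist"])).reshape(-1,2)
    R=np.array(c["R"]);t=np.array(c["t"]);C=-R.T@t
    d=np.c_[p,np.ones(len(p))]@R
    return C+d*((z-C[2])/d[:,2])[:,None]
def proj(name,X,cm=None):
    c=cm or eyes.camera_model(name)
    return cv2.projectPoints(np.array(X,float).reshape(-1,1,3),cv2.Rodrigues(np.array(c["R"]))[0],np.array(c["t"]),np.array(c["mtx"]),np.array(c["dist"]))[0].reshape(-1,2)
def save(n,im,s=1): cv2.imwrite(n,cv2.resize(im,None,fx=s,fy=s,interpolation=cv2.INTER_CUBIC)[:,:,::-1])
E
python3 - <<'E'
from h import *
o=ctrl.observe();print(o['t'],o['tcp_pos'],o['ee_rot'],ctrl.grasp_offset)
for n in("scene","top"):
    im=eyes.snapshot(n);np.save(n+".npy",im);save(f"pics/{n}.png",im,1.4)
    c=eyes.camera_model(n);print(n,-np.array(c['R']).T@c['t'],c['mtx'][0][0],np.array(c['R'])[2])
E
```

```text
0.0 [ 0.22957126 -0.49951235  0.20489017] [ 9.76893117e-01  2.13727686e-01 -9.65470124e-05 -5.52070171e-04] -0.0188
scene [ 1.22979137 -0.01865616  1.09130793] 387.8790974365559 [-0.54216076  0.06037855 -0.8381027 ]
top [0.5410776  0.04147957 1.1382075 ] 426.47480770570525 [ 0.03485275 -0.00948947 -0.9993474 ]
```

View pics/top.png

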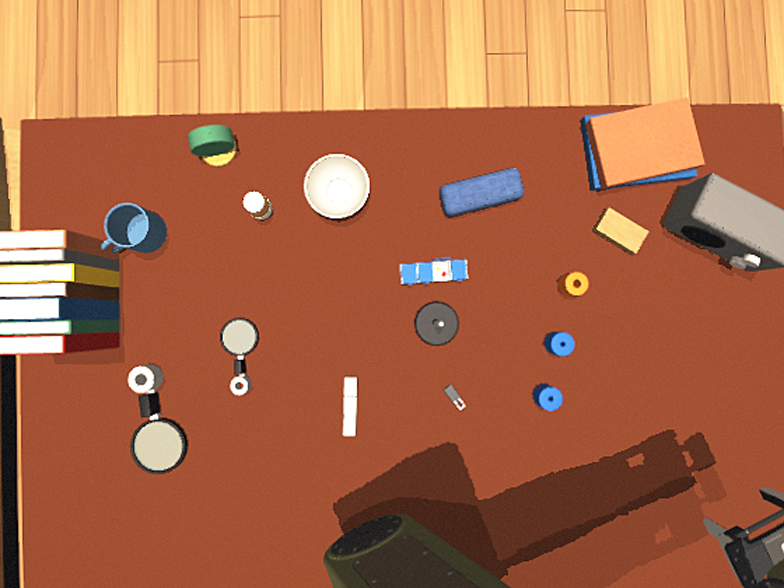

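View pics/scene.png

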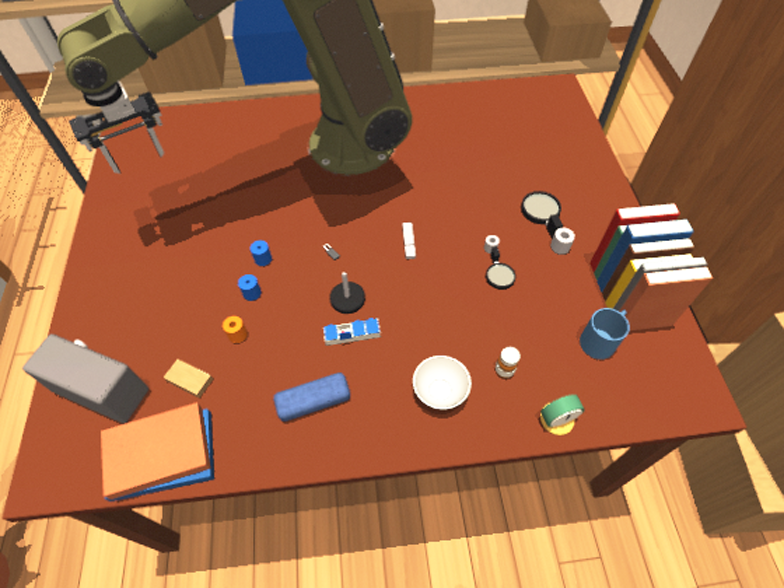

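Top view: the orange sleeve is at (577,284) and is the only orange ring. Two blue rings are at (563,344) and (550,398). The lens arms are a small one (collar (239,385), lens (239,336)) and a large one (collar (143,378), lens (158,445)). The stand is at (437,324) and the open cell, with its red pill, is at about (441,270). I choose the orange ring and the small arm, and leave both blue sleeves alone.

```bash
python3 - <<'E'
from h import *
im=np.load("top.npy");sc=np.load("scene.npy")
hsv=cv2.cvtColor(im,cv2.COLOR_RGB2HSV)
def blob(m,c,r=45,big=True):
    w=np.zeros(m.shape,np.uint8);cv2.circle(w,c,r,255,-1);m=cv2.bitwise_and(m.astype(np.uint8)*255 if m.dtype==bool else m,w)
    cs,_=cv2.findContours(m,cv2.RETR_EXTERNAL,cv2.CHAIN_APPROX_NONE);return max(cs,key=cv2.contourArea)
H,S,V=[hsv[...,i].astype(int) for i in range(3)]
# orange
k=blob((H>14)&(H<28)&(S>150)&(V>130),(412,203),20);e=cv2.fitEllipse(k);print("orange",e)
hole=blob((V<110),(412,203),7);eh=cv2.fitEllipse(hole) if len(hole)>4 else None;print("hole",eh)
print(ray("top",[e[0]],.05),ray("top",[eh[0]],.05) if eh else'')
# blue
for c in((402,246),(393,285)):
    k=blob((H>95)&(H<120)&(S>120),c,20);e=cv2.fitEllipse(k);p=ray("top",[e[0]],.04)[0];print("blue",e[0],e[1],p,np.hypot(*p[:2]))
# base disc
k=blob((S<90)&(V<110),(312,231),25);e=cv2.fitEllipse(k);print("base",e,ray("top",[e[0]],.014))
# tip: bright inside
k=blob((V>150)&(S<60),(314,231),8);M=k.reshape(-1,2).mean(0);print("tip",M,ray("top",[M],.106))
# lens
k=blob((S<90)&(H>=0)&~((H<12)&(S>120)),(171,240),20);e=cv2.minEnclosingCircle(k);print("lens",e,ray("top",[e[0]],.012))
crop=np.hstack([cv2.resize(im[y-45:y+45,x-45:x+45],None,fx=4.4,fy=4.4,interpolation=cv2.INTER_CUBIC) for x,y in((171,256),(312,205))])
save("pics/crop.png",crop)
E
```

```text
orange ((411.49786376953125, 202.39266967773438), (15.324432373046875, 15.639653205871582), 155.048828125)
hole None
[[ 0.59613545 -0.30702102  0.05      ]] 
blue (399.32818603515625, 245.08274841308594) (15.795567512512207, 20.50689697265625) [ 0.48701931 -0.27460674  0.04      ] 0.559103453427247
blue (390.9504089355469, 283.5406799316406) (16.00128173828125, 20.814123153686523) [ 0.38872541 -0.24965534  0.04      ] 0.46199051360056353
base ((311.3599548339844, 230.53506469726562), (29.850250244140625, 30.114322662353516), 133.8253173828125) [[ 0.53013935 -0.05019587  0.014     ]]
tip [314.5 230.9] [[ 0.52995958 -0.05027576  0.106     ]]
lens ((170.5, 243.5), 16.507673263549805) [[0.50518916 0.32189722 0.012     ]]
```

View pics/crop.png

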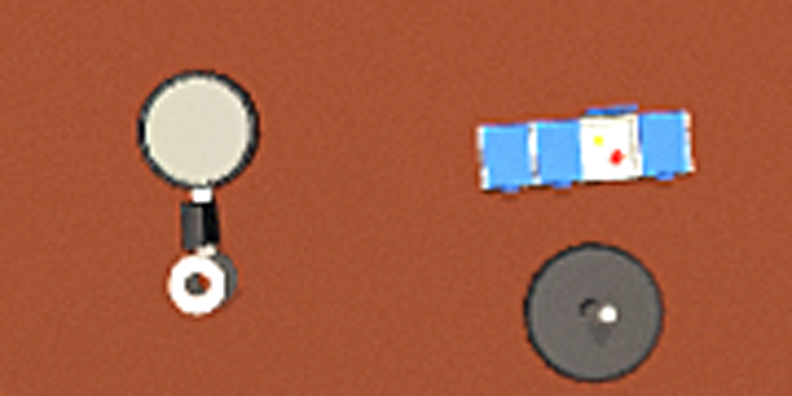

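The crop confirms the small arm: lens at crop (198,129), rim about 120 px or 72 mm, collar at (197,285). The open cell, with its yellow and red pills, is at (608,150).

```bash
cat >> h.py <<'E'
from scipy.spatial.transform import Rotation as Ro
def plan(pos,a):
    "shift and turn (fractions) from the present commanded/measured pose to tool-down pose at pos, tool x at yaw a"
    o=ctrl.observe();R0=Ro.from_quat(o['ee_rot']);T=Ro.from_quat([np.cos(a/2),np.sin(a/2),0,0])
    d=R0.inv().apply(np.array(pos)-o['tcp_pos'])/.8;w=(R0.inv()*T).as_rotvec()/(np.pi/2)
    print("d",d.round(4),"w",w.round(4),"rows",np.linalg.norm(d)*.8/.0417,np.linalg.norm(w)*90/7.16)
E
python3 - <<'E'
from h import *
c=lambda p,o:[p[0]/4.4+o[0],p[1]/4.4+o[1]]
L=c((198,129),(126,211));K=c((197,284.5),(126,211));O=c((212,150),(267,160))
l=ray("top",[L],.012)[0];k=ray("top",[K],.034)[0];o=ray("top",[O],.022)[0]
s=np.array([.530,-.0502,0])
print(l,k,np.linalg.norm((l-k)[:2]),np.arctan2(*(l-k)[1::-1]));print(o,np.linalg.norm((o-s)[:2]),np.arctan2(*(o-s)[1::-1]))
sc=np.load("scene.npy");h=cv2.cvtColor(sc,cv2.COLOR_RGB2HSV).astype(int)
m=((h[...,0]>14)&(h[...,0]<28)&(h[...,1]>150)&(h[...,2]>130)).astype(np.uint8)
n,lab,st,ce=cv2.connectedComponentsWithStats(m)
for i in range(1,n):
    if st[i,4]>40:print("sc orange",st[i],ce[i])
print("proj",proj("scene",[[.596,-.307,.025],[.596,-.307,.05],[.53,-.0502,.106],k,l,o])*1)
plan([.596,-.307,.13],0)
E
```

```text
[0.5135334  0.32043143 0.012     ] [0.42304195 0.31720512 0.034     ] 0.0905489471672228 0.03563820660689415
[ 0.6255289  -0.06222213  0.022     ] 0.09628240965157163 -0.1251899165253056
sc orange [431   0  41  97 390] [450.66666667  47.17948718]
sc orange [432 185  23  35 241] [443.2406639 203.5186722]
sc orange [159 226  14  12 117] [165.7008547  231.37606838]
sc orange [386 295  24  16  73] [395.47945205 304.09589041]
proj [[167.94927632 234.20509899]
 [165.93636277 230.2684926 ]
 [245.6543191  194.18229614]
 [350.98418013 170.35999884]
 [356.77562067 195.14742346]
 [246.14475799 234.55135996]]
d [ 0.5167 -0.0273  0.0937] w [-7.000e-04  1.000e-04  2.743e-01] rows 10.087552297737716 3.447401110026187
```

>>> send_rows --rows '[{"dx": 0.517,"dy": -0.027,"dz": 0.094,"wz": 0.274,"hand": 1},{"dx": 0.517,"dy": -0.027,"dz": 0.094,"wz": 0.274,"hand": 1},{"dx": 0.517,"dy": -0.027,"dz": 0.094,"wz": 0.274,"hand": 1},{"dx": 0.517,"dy": -0.027,"dz": 0.094,"wz": 0.274,"hand": 1},{"dx": 0.517,"dy": -0.027,"dz": 0.094,"wz": 0.274,"hand": 1},{"dx": 0.517,"dy": -0.027,"dz": 0.094,"wz": 0.274,"hand": 1},{"dx": 0.517,"dy": -0.027,"dz": 0.094,"wz": 0.274,"hand": 1},{"dx": 0.517,"dy": -0.027,"dz": 0.094,"wz": 0.274,"hand": 1},{"dx": 0.517,"dy": -0.027,"dz": 0.094,"wz": 0.274,"hand": 1},{"dx": 0.517,"dy": -0.027,"dz": 0.094,"wz": 0.274,"hand": 1},{"dx": 0.517,"dy": -0.027,"dz": 0.094,"wz": 0.274,"hand": 1},{"dx": 0.517,"dy": -0.027,"dz": 0.094,"wz": 0.274,"hand": 1},{"dx": 0.517,"dy": -0.027,"dz": 0.094,"wz": 0.274,"hand": 1},{"dx": 0.517,"dy": -0.027,"dz": 0.094,"wz": 0.274,"hand": 1}]'

```text
schema error: expected keys wx, wy, wz, dx, dy, dz, hand
```

```bash
python3 - <<'E'
from h import *
c=eyes.camera_model("wrist");im=eyes.snapshot("wrist");save("pics/w1.png",im);np.save("w1.npy",im)
h=cv2.cvtColor(im,cv2.COLOR_RGB2HSV).astype(int)
m=((h[...,0]>12)&(h[...,0]<30)&(h[...,1]>140)&(h[...,2]>110)).astype(np.uint8)
n,lab,st,ce=cv2.connectedComponentsWithStats(m);print(st[1:][st[1:,4]>200],ce[1:][st[1:,4]>200])
print(proj("wrist",[[.596,-.307,.05],[.596+.022,-.307,.05]],c), ctrl.observe()['tcp_pos'])
plan([.596,-.307,.02],0)
E
```

```text
[] []
[[ 252.83445025 -240.68932228]
 [ 263.08349142 -249.12756474]] [ 0.22959417 -0.49956258  0.20503824]
d [ 0.5167 -0.0273  0.2313] w [-5.000e-04  1.000e-04  2.742e-01] rows 10.87293259571246 3.4468882353846926
```

View pics/w1.png

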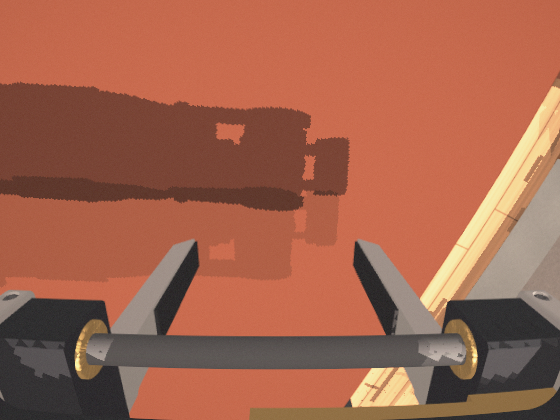

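The move was refused because every row needs all the keys. This wrist view therefore shows only bare table, with the fingers at (195,240) and (355,240). I'll resend.

>>> send_rows --rows '[{"dx": 0.517,"dy": -0.027,"dz": 0.094,"wx": 0,"wy": 0,"wz": 0.274,"hand": 1},{"dx": 0.517,"dy": -0.027,"dz": 0.094,"wx": 0,"wy": 0,"wz": 0.274,"hand": 1},{"dx": 0.517,"dy": -0.027,"dz": 0.094,"wx": 0,"wy": 0,"wz": 0.274,"hand": 1},{"dx": 0.517,"dy": -0.027,"dz": 0.094,"wx": 0,"wy": 0,"wz": 0.274,"hand": 1},{"dx": 0.517,"dy": -0.027,"dz": 0.094,"wx": 0,"wy": 0,"wz": 0.274,"hand": 1},{"dx": 0.517,"dy": -0.027,"dz": 0.094,"wx": 0,"wy": 0,"wz": 0.274,"hand": 1},{"dx": 0.517,"dy": -0.027,"dz": 0.094,"wx": 0,"wy": 0,"wz": 0.274,"hand": 1},{"dx": 0.517,"dy": -0.027,"dz": 0.094,"wx": 0,"wy": 0,"wz": 0.274,"hand": 1},{"dx": 0.517,"dy": -0.027,"dz": 0.094,"wx": 0,"wy": 0,"wz": 0.274,"hand": 1},{"dx": 0.517,"dy": -0.027,"dz": 0.094,"wx": 0,"wy": 0,"wz": 0.274,"hand": 1},{"dx": 0.517,"dy": -0.027,"dz": 0.094,"wx": 0,"wy": 0,"wz": 0.274,"hand": 1},{"dx": 0.517,"dy": -0.027,"dz": 0.094,"wx": 0,"wy": 0,"wz": 0.274,"hand": 1},{"dx": 0.517,"dy": -0.027,"dz": 0.094,"wx": 0,"wy": 0,"wz": 0.274,"hand": 1},{"dx": 0.517,"dy": -0.027,"dz": 0.094,"wx": 0,"wy": 0,"wz": 0.274,"hand": 1}]' --grip_force 20

```text
t: 1.32
tcp_pos: [0.5957, -0.308, 0.1303]
ee_rot: [1.0, -0.0, -0.0, -0.0]
ft_force: [-0.0, 0.8, 0.6]
gripper_width: 0.0938
gripper_force: 0.0
```

```bash
python3 - <<'E'
from h import *
c=eyes.camera_model("wrist");im=eyes.snapshot("wrist");save("pics/w2.png",im);np.save("w2.npy",im)
h=cv2.cvtColor(im,cv2.COLOR_RGB2HSV).astype(int)
m=((h[...,0]>12)&(h[...,0]<30)&(h[...,1]>140)&(h[...,2]>110)).astype(np.uint8)
n,lab,st,ce=cv2.connectedComponentsWithStats(m);print(st[1:][st[1:,4]>200],ce[1:][st[1:,4]>200])
print(proj("wrist",[[.596,-.307,.05],[.596+.022,-.307,.05]],c), ctrl.observe()['tcp_pos'])
plan([.596,-.307,.02],0)
E
```

```text
[] []
[[274.41220213 210.0078608 ]
 [274.3655412  184.32281493]] [ 0.59558792 -0.30829299  0.13055692]
d [ 0.0005 -0.0016  0.1382] w [ 0.0001 -0.     -0.0005] rows 2.6514448501229855 0.006397224353603008
```

View pics/w2.png

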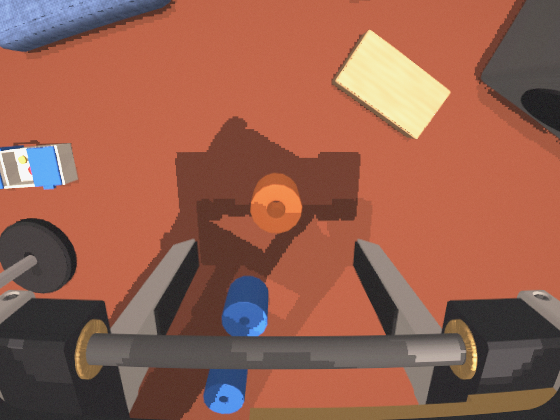

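The wrist view shows the orange ring's bore at (276,209) against a predicted (274,210), so it lies between the fingers. Descend and close.

>>> send_rows --rows '[{"dx": 0.0015,"dy": 0,"dz": 0.05,"wx": 0,"wy": 0,"wz": 0,"hand": 1},{"dx": 0.0015,"dy": 0,"dz": 0.1,"wx": 0,"wy": 0,"wz": 0,"hand": 1},{"dx": 0.0015,"dy": 0,"dz": 0.125,"wx": 0,"wy": 0,"wz": 0,"hand": 1},{"dx": 0.0015,"dy": 0,"dz": 0.137,"wx": 0,"wy": 0,"wz": 0,"hand": 1},{"dx": 0.0015,"dy": 0,"dz": 0.137,"wx": 0,"wy": 0,"wz": 0,"hand": 1},{"dx": 0.0015,"dy": 0,"dz": 0.137,"wx": 0,"wy": 0,"wz": 0,"hand": 0.7},{"dx": 0.0015,"dy": 0,"dz": 0.137,"wx": 0,"wy": 0,"wz": 0,"hand": 0.3},{"dx": 0.0015,"dy": 0,"dz": 0.137,"wx": 0,"wy": 0,"wz": 0,"hand": 0.3},{"dx": 0.0015,"dy": 0,"dz": 0.137,"wx": 0,"wy": 0,"wz": 0,"hand": 0.3},{"dx": 0.0015,"dy": 0,"dz": 0.137,"wx": 0,"wy": 0,"wz": 0,"hand": 0.3},{"dx": 0.0015,"dy": 0,"dz": 0.137,"wx": 0,"wy": 0,"wz": 0,"hand": 0.3},{"dx": 0.0015,"dy": 0,"dz": 0.137,"wx": 0,"wy": 0,"wz": 0,"hand": 0.3},{"dx": 0.0015,"dy": 0,"dz": 0.137,"wx": 0,"wy": 0,"wz": 0,"hand": 0.3}]'

```text
t: 2.45
tcp_pos: [0.5977, -0.3074, 0.0208]
ee_rot: [1.0, 0.0, 0.0, 0.0]
ft_force: [0.5, -1.7, 1.5]
gripper_width: 0.0441
gripper_force: 20.3
```

>>> send_rows --rows '[{"dx": 0,"dy": 0,"dz": -0.03,"wx": 0,"wy": 0,"wz": 0,"hand": 0.3},{"dx": 0,"dy": 0,"dz": -0.08,"wx": 0,"wy": 0,"wz": 0,"hand": 0.3},{"dx": 0,"dy": 0,"dz": -0.13,"wx": 0,"wy": 0,"wz": 0,"hand": 0.3},{"dx": 0,"dy": 0,"dz": -0.156,"wx": 0,"wy": 0,"wz": 0,"hand": 0.3},{"dx": -0.01,"dy": -0.04,"dz": -0.156,"wx": 0,"wy": 0,"wz": 0,"hand": 0.3},{"dx": -0.02,"dy": -0.08,"dz": -0.156,"wx": 0,"wy": 0,"wz": 0,"hand": 0.3},{"dx": -0.03,"dy": -0.12,"dz": -0.156,"wx": 0,"wy": 0,"wz": 0,"hand": 0.3},{"dx": -0.04,"dy": -0.16,"dz": -0.156,"wx": 0,"wy": 0,"wz": 0,"hand": 0.3},{"dx": -0.05,"dy": -0.2,"dz": -0.156,"wx": 0,"wy": 0,"wz": 0,"hand": 0.3},{"dx": -0.06,"dy": -0.24,"dz": -0.156,"wx": 0,"wy": 0,"wz": 0,"hand": 0.3},{"dx": -0.07,"dy": -0.28,"dz": -0.156,"wx": 0,"wy": 0,"wz": 0,"hand": 0.3},{"dx": -0.08,"dy": -0.31,"dz": -0.156,"wx": 0,"wy": 0,"wz": 0,"hand": 0.3},{"dx": -0.085,"dy": -0.3215,"dz": -0.156,"wx": 0,"wy": 0,"wz": 0,"hand": 0.3},{"dx": -0.085,"dy": -0.3215,"dz": -0.156,"wx": 0,"wy": 0,"wz": 0,"hand": 0.3},{"dx": -0.085,"dy": -0.3215,"dz": -0.156,"wx": 0,"wy": 0,"wz": 0,"hand": 0.3}]'

```text
t: 3.7
tcp_pos: [0.5299, -0.0507, 0.1457]
ee_rot: [1.0, 0.0, 0.0, 0.0]
ft_force: [0.0, -1.0, 0.2]
gripper_width: 0.0441
gripper_force: 20.0
```

```bash
python3 - <<'E'
from h import *
o=ctrl.observe();print(o['tcp_pos'],o['gripper_width'])
c=eyes.camera_model("wrist");w=eyes.snapshot("wrist");s=eyes.snapshot("scene")
np.save("w3.npy",w);np.save("s3.npy",s)
t=o['tcp_pos'];print(proj("wrist",[[t[0],t[1],t[2]+.03],[.53,-.0502,.106]],c))
q=proj("scene",[[t[0],t[1],t[2]+.03],[t[0],t[1],t[2]-.02],[.53,-.0502,.106]]);print(q)
x,y=q[1].astype(int)
a=cv2.resize(s[y-60:y+60,x-50:x+50],(400,480),interpolation=cv2.INTER_CUBIC);print(x-50,y-60)
b=cv2.resize(w[150:390,190:390],(400,480),interpolation=cv2.INTER_CUBIC)
save("pics/c3.png",np.hstack([a,b]))
E
```

```text
[ 0.52986547 -0.05065922  0.14567212] 0.04412194731391901
[[275.29786574 275.30194931]
 [274.87289609 227.34232354]]
[[243.57386482 180.61191802]
 [244.97771484 190.4707623 ]
 [245.6543191  194.18229614]]
194 130
```

View pics/c3.png

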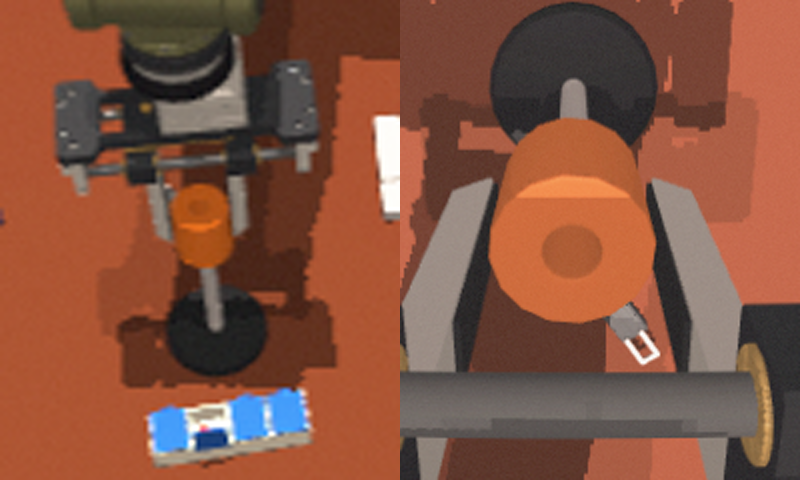

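The right half (wrist) puts the bore at about (275.5,275), exactly on the TCP axis. The disc is behind it at about (276,192). I'll check the disc position from this nearer view.

```bash
python3 - <<'E'
from h import *
w=np.load("w3.npy");c=eyes.camera_model("wrist")
# outer disc edge: darkest pixels per row extents above the sleeve
g=cv2.cvtColor(w,cv2.COLOR_RGB2HSV).astype(int);m=((g[...,1]<70)&(g[...,2]<75)).astype(np.uint8)
m[:, :225]=0;m[:,325:]=0;m[:140]=0;m[212:]=0
k=max(cv2.findContours(m,cv2.RETR_EXTERNAL,cv2.CHAIN_APPROX_NONE)[0],key=cv2.contourArea).reshape(-1,2)
k=k[k[:,1]<200];h=cv2.convexHull(k)[:,0];h=h[h[:,1]<198]
p=ray("wrist",h,.014,c)[:,:2]
A=np.c_[2*p,np.ones(len(p))];s=np.linalg.lstsq(A,(p**2).sum(1),rcond=None)[0]
print(len(p),s[:2],np.sqrt(s[2]+s[0]**2+s[1]**2))
cx=np.hypot(*(p-[.53,-.0502]).T);print(cx.round(4))
# column sides at several rows
for r in range(194,208,3):
    row=w[r,255:300].mean(1); i=np.where(row>90)[0]; print(r,255+i.min(),255+i.max()) if len(i) else None
print(proj("wrist",[[.53,-.0502,z] for z in(.014,.04,.06)],c))
E
```

```text
27 [ 0.53198654 -0.05207328] 0.040624933225723005
[0.0429 0.0434 0.0433 0.0433 0.0434 0.0432 0.0432 0.043  0.0428 0.0429
 0.0428 0.0428 0.043  0.043  0.043  0.039  0.0391 0.0391 0.0394 0.0396
 0.0398 0.0402 0.041  0.0416 0.042  0.0425 0.0429]
194 271 282
197 271 282
200 270 282
203 270 282
206 270 283
[[274.45315791 194.6150763 ]
 [274.31584617 201.94011727]
 [274.19351747 208.4705866 ]]
```

>>> send_rows --rows '[{"dx": 0.001,"dy": 0.0014,"dz": 0,"wx": 0,"wy": 0,"wz": 0,"hand": 0.3},{"dx": 0.001,"dy": 0.0014,"dz": 0.01,"wx": 0,"wy": 0,"wz": 0,"hand": 0.3},{"dx": 0.001,"dy": 0.0014,"dz": 0.02,"wx": 0,"wy": 0,"wz": 0,"hand": 0.3},{"dx": 0.001,"dy": 0.0014,"dz": 0.025,"wx": 0,"wy": 0,"wz": 0,"hand": 0.3},{"dx": 0.001,"dy": 0.0014,"dz": 0.03,"wx": 0,"wy": 0,"wz": 0,"hand": 0.3},{"dx": 0.001,"dy": 0.0014,"dz": 0.035,"wx": 0,"wy": 0,"wz": 0,"hand": 0.3},{"dx": 0.001,"dy": 0.0014,"dz": 0.04,"wx": 0,"wy": 0,"wz": 0,"hand": 0.3},{"dx": 0.001,"dy": 0.0014,"dz": 0.045,"wx": 0,"wy": 0,"wz": 0,"hand": 0.3},{"dx": 0.001,"dy": 0.0014,"dz": 0.045,"wx": 0,"wy": 0,"wz": 0,"hand": 0.3}]'

```text
t: 4.55
tcp_pos: [0.53, -0.0513, 0.1086]
ee_rot: [1.0, 0.0, -0.001, -0.0]
ft_force: [0.4, -0.4, -0.9]
gripper_width: 0.0442
gripper_force: 20.0
```

>>> send_rows --rows '[{"dx": 0,"dy": 0,"dz": 0.012,"wx": 0,"wy": 0,"wz": 0,"hand": 0.3},{"dx": 0,"dy": 0,"dz": 0.024,"wx": 0,"wy": 0,"wz": 0,"hand": 0.3},{"dx": 0,"dy": 0,"dz": 0.036,"wx": 0,"wy": 0,"wz": 0,"hand": 0.3},{"dx": 0,"dy": 0,"dz": 0.048,"wx": 0,"wy": 0,"wz": 0,"hand": 0.3},{"dx": 0,"dy": 0,"dz": 0.06,"wx": 0,"wy": 0,"wz": 0,"hand": 0.3},{"dx": 0,"dy": 0,"dz": 0.07,"wx": 0,"wy": 0,"wz": 0,"hand": 0.3},{"dx": 0,"dy": 0,"dz": 0.078,"wx": 0,"wy": 0,"wz": 0,"hand": 0.3},{"dx": 0,"dy": 0,"dz": 0.084,"wx": 0,"wy": 0,"wz": 0,"hand": 0.3},{"dx": 0,"dy": 0,"dz": 0.088,"wx": 0,"wy": 0,"wz": 0,"hand": 0.3},{"dx": 0,"dy": 0,"dz": 0.09,"wx": 0,"wy": 0,"wz": 0,"hand": 0.3},{"dx": 0,"dy": 0,"dz": 0.091,"wx": 0,"wy": 0,"wz": 0,"hand": 0.3},{"dx": 0,"dy": 0,"dz": 0.091,"wx": 0,"wy": 0,"wz": 0,"hand": 0.3}]'

```text
t: 5.55
tcp_pos: [0.5305, -0.0514, 0.0368]
ee_rot: [1.0, 0.0, 0.0, 0.0]
ft_force: [-0.2, -0.2, 0.1]
gripper_width: 0.044
gripper_force: 20.0
```

>>> send_rows --rows '[{"dx": 0,"dy": 0,"dz": 0.001,"wx": 0,"wy": 0,"wz": 0,"hand": 0.3},{"dx": 0,"dy": 0,"dz": 0.002,"wx": 0,"wy": 0,"wz": 0,"hand": 0.3},{"dx": 0,"dy": 0,"dz": 0.002,"wx": 0,"wy": 0,"wz": 0,"hand": 0.3},{"dx": 0,"dy": 0,"dz": 0.002,"wx": 0,"wy": 0,"wz": 0,"hand": 0.3}]'

```text
t: 5.88
tcp_pos: [0.5304, -0.0513, 0.0351]
ee_rot: [1.0, 0.0, 0.0, 0.0]
ft_force: [-0.3, -0.5, -0.4]
gripper_width: 0.0446
gripper_force: 20.0
```

>>> send_rows --rows '[{"dx": 0,"dy": 0,"dz": 0.001,"wx": 0,"wy": 0,"wz": 0,"hand": 0.3},{"dx": 0,"dy": 0,"dz": 0.002,"wx": 0,"wy": 0,"wz": 0,"hand": 0.3},{"dx": 0,"dy": 0,"dz": 0.002,"wx": 0,"wy": 0,"wz": 0,"hand": 0.3},{"dx": 0,"dy": 0,"dz": 0.002,"wx": 0,"wy": 0,"wz": 0,"hand": 0.3}]'

```text
t: 6.22
tcp_pos: [0.5306, -0.0514, 0.0346]
ee_rot: [1.0, 0.0, 0.0, 0.0]
ft_force: [-6.5, 0.8, 14.6]
gripper_width: 0.044
gripper_force: 20.0
```

Contact at the expected height (15 N upward). Release and rise.

>>> send_rows --rows '[{"dx": 0,"dy": 0,"dz": -0.001,"wx": 0,"wy": 0,"wz": 0,"hand": 0.3},{"dx": 0,"dy": 0,"dz": -0.001,"wx": 0,"wy": 0,"wz": 0,"hand": 0.55},{"dx": 0,"dy": 0,"dz": -0.001,"wx": 0,"wy": 0,"wz": 0,"hand": 0.65},{"dx": 0,"dy": 0,"dz": -0.001,"wx": 0,"wy": 0,"wz": 0,"hand": 0.7},{"dx": 0,"dy": 0,"dz": -0.001,"wx": 0,"wy": 0,"wz": 0,"hand": 0.7},{"dx": 0,"dy": 0,"dz": -0.02,"wx": 0,"wy": 0,"wz": 0,"hand": 0.7},{"dx": 0,"dy": 0,"dz": -0.06,"wx": 0,"wy": 0,"wz": 0,"hand": 0.7},{"dx": 0,"dy": 0,"dz": -0.1,"wx": 0,"wy": 0,"wz": 0,"hand": 0.7},{"dx": 0,"dy": 0,"dz": -0.14,"wx": 0,"wy": 0,"wz": 0,"hand": 0.7},{"dx": 0,"dy": 0,"dz": -0.17,"wx": 0,"wy": 0,"wz": 0,"hand": 0.7},{"dx": 0,"dy": 0,"dz": -0.17,"wx": 0,"wy": 0,"wz": 0,"hand": 0.7},{"dx": 0,"dy": 0,"dz": -0.17,"wx": 0,"wy": 0,"wz": 0,"hand": 0.7}]'

```text
t: 7.22
tcp_pos: [0.5307, -0.0514, 0.1703]
ee_rot: [1.0, 0.0, 0.001, 0.0]
ft_force: [0.3, 0.2, -1.1]
gripper_width: 0.0659
gripper_force: 0.0
```

```bash
python3 - <<'E'
from h import *
c=eyes.camera_model("wrist");w=eyes.snapshot("wrist");np.save("w4.npy",w);save("pics/w4.png",w)
print(proj("wrist",[[.5305,-.0514,.064],[.5305,-.0514,.106],[.6255,-.0622,.022],[.53,-.0502,.064]],c))
k=np.array([.423,.3172]);a=.036;g=k+.034*np.array([np.cos(a),np.sin(a)]);print(g)
plan([g[0]-.0,g[1],.12],a)
E
```

```text
[[275.62212345 202.22347429]
 [275.55810214 216.95144555]
 [286.90134794  95.23322499]
 [274.30842729 202.74909245]]
[0.45697797 0.31842374]
d [-0.0913 -0.4622  0.0613] w [-0.0001  0.0002 -0.0227] rows 9.114208340403277 0.2852417182901419
```

View pics/w4.png

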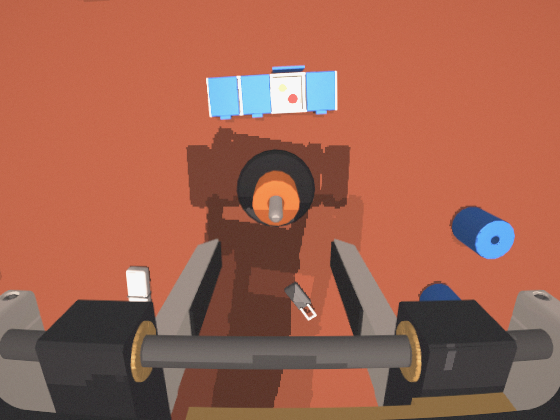

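Sleeve is seated on the base (276,197). The open cell shows at (288,95), as predicted. Now to the lens arm.

>>> send_rows --rows '[{"dx": -0.0913,"dy": -0.4622,"dz": 0.061,"wx": 0,"wy": 0,"wz": -0.0227,"hand": 0.6},{"dx": -0.0913,"dy": -0.4622,"dz": 0.061,"wx": 0,"wy": 0,"wz": -0.0227,"hand": 0.6},{"dx": -0.0913,"dy": -0.4622,"dz": 0.061,"wx": 0,"wy": 0,"wz": -0.0227,"hand": 0.6},{"dx": -0.0913,"dy": -0.4622,"dz": 0.061,"wx": 0,"wy": 0,"wz": -0.0227,"hand": 0.6},{"dx": -0.0913,"dy": -0.4622,"dz": 0.061,"wx": 0,"wy": 0,"wz": -0.0227,"hand": 0.6},{"dx": -0.0913,"dy": -0.4622,"dz": 0.061,"wx": 0,"wy": 0,"wz": -0.0227,"hand": 0.6},{"dx": -0.0913,"dy": -0.4622,"dz": 0.061,"wx": 0,"wy": 0,"wz": -0.0227,"hand": 0.6},{"dx": -0.0913,"dy": -0.4622,"dz": 0.061,"wx": 0,"wy": 0,"wz": -0.0227,"hand": 0.6},{"dx": -0.0913,"dy": -0.4622,"dz": 0.061,"wx": 0,"wy": 0,"wz": -0.0227,"hand": 0.6},{"dx": -0.0913,"dy": -0.4622,"dz": 0.061,"wx": 0,"wy": 0,"wz": -0.0227,"hand": 0.6},{"dx": -0.0913,"dy": -0.4622,"dz": 0.061,"wx": 0,"wy": 0,"wz": -0.0227,"hand": 0.6},{"dx": -0.0913,"dy": -0.4622,"dz": 0.061,"wx": 0,"wy": 0,"wz": -0.0227,"hand": 0.6},{"dx": -0.0913,"dy": -0.4622,"dz": 0.061,"wx": 0,"wy": 0,"wz": -0.0227,"hand": 0.6}]'

```text
t: 8.35
tcp_pos: [0.4574, 0.317, 0.1202]
ee_rot: [1.0, 0.017, -0.0, 0.0]
ft_force: [0.5, 0.2, 0.1]
gripper_width: 0.0564
gripper_force: 0.0
```

```bash
python3 - <<'E'
from h import *
c=eyes.camera_model("wrist");w=eyes.snapshot("wrist");np.save("w5.npy",w);save("pics/w5.png",w)
k=np.array([.423,.3172]);a=.036;u=np.array([np.cos(a),np.sin(a)])
print(proj("wrist",[[*k,.034],[*(k+.034*u),.034],[*(k+.048*u),.034],[*(k+.09*u),.012]],c))
plan([*(k+.034*u),.006],a)
E
```

```text
[[274.1265125  245.30536333]
 [274.00774646 208.63139034]
 [273.9572826  192.74931158]
 [273.96117277 139.74999849]]
d [-0.0007 -0.0018  0.1431] w [ 0.0002  0.0002 -0.0011] rows 2.7455614089715517 0.013691182891580642
```

View pics/w5.png

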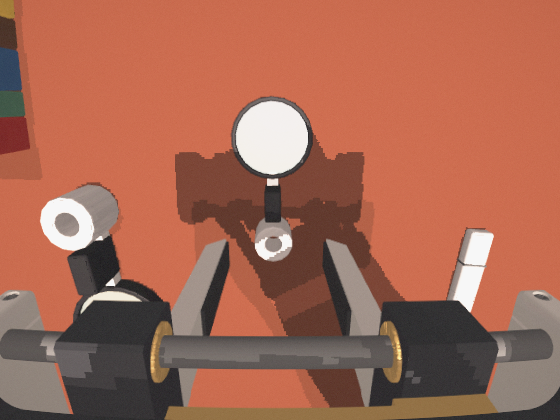

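The wrist view shows the small arm with collar at (273,243), block at (273,205) and lens at (272,137), all within 2 px of prediction. The block lies about 1.3 mm further left, so I descend with that correction.

>>> send_rows --rows '[{"dx": 0.001,"dy": -0.003,"dz": 0.05,"wx": 0,"wy": 0,"wz": 0,"hand": 0.6},{"dx": 0.001,"dy": -0.003,"dz": 0.1,"wx": 0,"wy": 0,"wz": 0,"hand": 0.6},{"dx": 0.001,"dy": -0.003,"dz": 0.13,"wx": 0,"wy": 0,"wz": 0,"hand": 0.6},{"dx": 0.001,"dy": -0.003,"dz": 0.142,"wx": 0,"wy": 0,"wz": 0,"hand": 0.6},{"dx": 0.001,"dy": -0.003,"dz": 0.142,"wx": 0,"wy": 0,"wz": 0,"hand": 0.6},{"dx": 0.001,"dy": -0.003,"dz": 0.142,"wx": 0,"wy": 0,"wz": 0,"hand": 0.4},{"dx": 0.001,"dy": -0.003,"dz": 0.142,"wx": 0,"wy": 0,"wz": 0,"hand": 0.25},{"dx": 0.001,"dy": -0.003,"dz": 0.142,"wx": 0,"wy": 0,"wz": 0,"hand": 0},{"dx": 0.001,"dy": -0.003,"dz": 0.142,"wx": 0,"wy": 0,"wz": 0,"hand": 0},{"dx": 0.001,"dy": -0.003,"dz": 0.142,"wx": 0,"wy": 0,"wz": 0,"hand": 0},{"dx": 0.001,"dy": -0.003,"dz": 0.142,"wx": 0,"wy": 0,"wz": 0,"hand": 0},{"dx": 0.001,"dy": -0.003,"dz": 0.142,"wx": 0,"wy": 0,"wz": 0,"hand": 0},{"dx": 0.001,"dy": -0.003,"dz": 0.142,"wx": 0,"wy": 0,"wz": 0,"hand": 0}]' --grip_force 35

```text
t: 9.48
tcp_pos: [0.458, 0.3208, 0.0073]
ee_rot: [1.0, 0.018, 0.0, -0.0]
ft_force: [-1.4, -1.6, 4.1]
gripper_width: 0.0141
gripper_force: 35.0
```

>>> send_rows --rows '[{"dx": 0,"dy": 0,"dz": -0.02,"wx": 0,"wy": 0,"wz": 0,"hand": 0},{"dx": 0,"dy": 0,"dz": -0.05,"wx": 0,"wy": 0,"wz": 0,"hand": 0},{"dx": 0,"dy": 0,"dz": -0.09,"wx": 0,"wy": 0,"wz": 0,"hand": 0},{"dx": 0,"dy": 0,"dz": -0.13,"wx": 0,"wy": 0,"wz": 0,"hand": 0},{"dx": 0,"dy": 0,"dz": -0.16,"wx": 0,"wy": 0,"wz": 0,"hand": 0},{"dx": 0,"dy": 0,"dz": -0.17,"wx": 0,"wy": 0,"wz": 0,"hand": 0},{"dx": 0,"dy": 0,"dz": -0.17,"wx": 0,"wy": 0,"wz": 0,"hand": 0},{"dx": 0,"dy": 0,"dz": -0.17,"wx": 0,"wy": 0,"wz": 0,"hand": 0}]'

```text
t: 10.15
tcp_pos: [0.4574, 0.3206, 0.1416]
ee_rot: [1.0, 0.018, -0.001, 0.0]
ft_force: [-0.9, 0.2, -3.2]
gripper_width: 0.0136
gripper_force: 35.0
```

```bash
python3 - <<'E'
from h import *
o=ctrl.observe();c=eyes.camera_model("wrist");w=eyes.snapshot("wrist");np.save("w6.npy",w)
t=o['tcp_pos'];a=2*np.arctan2(o['ee_rot'][1],o['ee_rot'][0]);u=np.array([np.cos(a),np.sin(a)]);print(t,a)
z=t[2]-.0073
q=proj("wrist",[[*(t[:2]-.034*u),z+.034],[*(t[:2]+.056*u),z+.012]],c);print(q)
save("pics/c6.png",w[60:420,100:450],1.6)
E
```

```text
[0.45741529 0.32055422 0.14159202] 0.03603995695748506
[[275.48517692 326.508806  ]
 [275.44335579 158.96159039]]
```

View pics/c6.png

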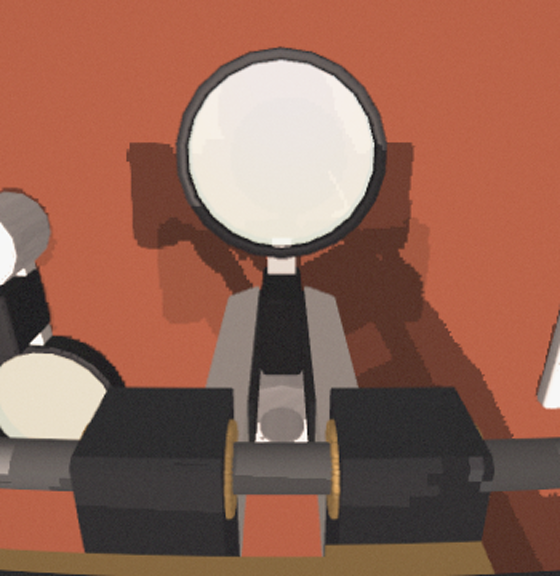

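Bore at (276,325) and lens at (275.6,155): the arm sits within about 1–2 mm of nominal in the grip, with the collar 33 mm behind the TCP.

```bash
python3 - <<'E'
from h import *
plan([.5632,-.0555,.1416],-.126)
E
```

```text
d [ 1.155e-01  4.743e-01 -4.000e-04] w [0.001  0.0015 0.1032] rows 9.365852056864036 1.2968079390341347
```

>>> send_rows --rows '[{"dx": 0.01,"dy": 0.04,"dz": 0,"wx": 0,"wy": 0,"wz": 0.01,"hand": 0},{"dx": 0.02,"dy": 0.08,"dz": 0,"wx": 0,"wy": 0,"wz": 0.02,"hand": 0},{"dx": 0.03,"dy": 0.12,"dz": 0,"wx": 0,"wy": 0,"wz": 0.03,"hand": 0},{"dx": 0.04,"dy": 0.16,"dz": 0,"wx": 0,"wy": 0,"wz": 0.04,"hand": 0},{"dx": 0.05,"dy": 0.2,"dz": 0,"wx": 0,"wy": 0,"wz": 0.05,"hand": 0},{"dx": 0.06,"dy": 0.24,"dz": 0,"wx": 0,"wy": 0,"wz": 0.06,"hand": 0},{"dx": 0.07,"dy": 0.28,"dz": 0,"wx": 0,"wy": 0,"wz": 0.07,"hand": 0},{"dx": 0.08,"dy": 0.32,"dz": 0,"wx": 0,"wy": 0,"wz": 0.08,"hand": 0},{"dx": 0.09,"dy": 0.36,"dz": 0,"wx": 0,"wy": 0,"wz": 0.09,"hand": 0},{"dx": 0.1,"dy": 0.4,"dz": 0,"wx": 0,"wy": 0,"wz": 0.103,"hand": 0},{"dx": 0.108,"dy": 0.44,"dz": 0,"wx": 0,"wy": 0,"wz": 0.103,"hand": 0},{"dx": 0.113,"dy": 0.465,"dz": 0,"wx": 0,"wy": 0,"wz": 0.103,"hand": 0},{"dx": 0.1155,"dy": 0.4743,"dz": 0,"wx": 0,"wy": 0,"wz": 0.103,"hand": 0},{"dx": 0.1155,"dy": 0.4743,"dz": 0,"wx": 0,"wy": 0,"wz": 0.103,"hand": 0},{"dx": 0.1155,"dy": 0.4743,"dz": 0,"wx": 0,"wy": 0,"wz": 0.103,"hand": 0}]'

```text
t: 11.45
tcp_pos: [0.5633, -0.0544, 0.1417]
ee_rot: [0.998, -0.063, -0.001, -0.0]
ft_force: [0.3, 0.4, -3.3]
gripper_width: 0.014
gripper_force: 35.0
```

```bash
python3 - <<'E'
from h import *
o=ctrl.observe();c=eyes.camera_model("wrist");w=eyes.snapshot("wrist");s=eyes.snapshot("scene")
t=o['tcp_pos'];a=2*np.arctan2(o['ee_rot'][1],o['ee_rot'][0]);u=np.array([np.cos(a),np.sin(a)]);print(t,a,o['gripper_width'])
z=t[2]-.0073
print(t[:2]-.033*u)
print(proj("wrist",[[*(t[:2]-.033*u),z+.034],[.5305,-.0514,.106]],c))
q=proj("scene",[[*(t[:2]-.033*u),z],[*(t[:2]+.057*u),z+.012],[.5305,-.0514,.106]]);print(q)
x,y=q[2].astype(int);print(x-50,y-60)
A=cv2.resize(s[y-60:y+60,x-50:x+50],(400,480),interpolation=cv2.INTER_CUBIC)
B=cv2.resize(w[260:380,225:325],(400,480),interpolation=cv2.INTER_CUBIC)
save("pics/c7.png",np.hstack([A,B]));plan([.5305+.033*np.cos(-.126),-.0514+.033*np.sin(-.126),.11],-.126)
E
```

```text
[ 0.56334453 -0.05442088  0.14174074] -0.12597820297335416 0.013969282432715786
[ 0.53060605 -0.05027459]
[[274.9751991  325.06371429]
 [276.81427236 271.18772829]]
[[244.88155216 188.97579675]
 [242.75358258 211.84748629]
 [245.27952012 194.35239988]]
195 134
d [-0.0001  0.0023  0.0406] w [-0.0001  0.0006  0.0009] rows 0.7801100810233428 0.014278233059785404
```

View pics/c7.png

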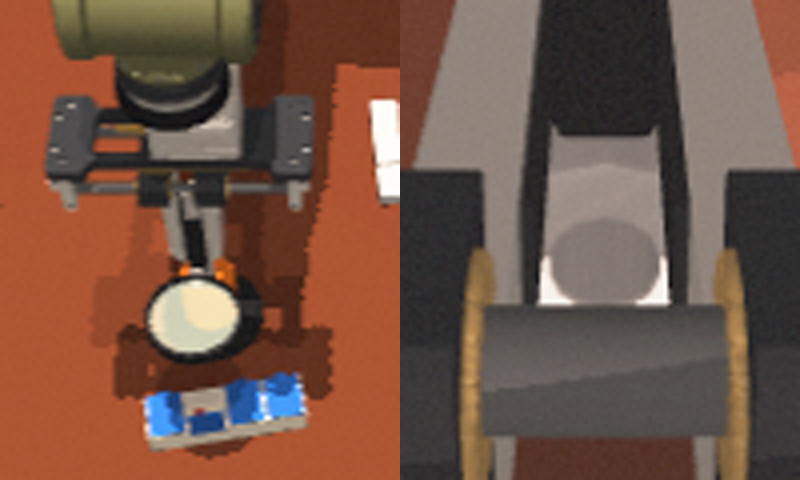

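The wrist half shows the bore at (276.2,325.5), as predicted. Shift y by about 1.5 mm and lower onto the tapered tip.

>>> send_rows --rows '[{"dx": 0,"dy": 0.0018,"dz": 0,"wx": 0,"wy": 0,"wz": 0,"hand": 0},{"dx": 0,"dy": 0.0018,"dz": 0.012,"wx": 0,"wy": 0,"wz": 0,"hand": 0},{"dx": 0,"dy": 0.0018,"dz": 0.024,"wx": 0,"wy": 0,"wz": 0,"hand": 0},{"dx": 0,"dy": 0.0018,"dz": 0.032,"wx": 0,"wy": 0,"wz": 0,"hand": 0},{"dx": 0,"dy": 0.0018,"dz": 0.036,"wx": 0,"wy": 0,"wz": 0,"hand": 0},{"dx": 0,"dy": 0.0018,"dz": 0.04,"wx": 0,"wy": 0,"wz": 0,"hand": 0},{"dx": 0,"dy": 0.0018,"dz": 0.044,"wx": 0,"wy": 0,"wz": 0,"hand": 0},{"dx": 0,"dy": 0.0018,"dz": 0.044,"wx": 0,"wy": 0,"wz": 0,"hand": 0}]'

```text
t: 12.22
tcp_pos: [0.5635, -0.0565, 0.1073]
ee_rot: [0.998, -0.063, -0.0, -0.0]
ft_force: [-0.6, -0.6, -2.3]
gripper_width: 0.0141
gripper_force: 35.0
```

>>> send_rows --rows '[{"dx": 0,"dy": 0,"dz": 0.004,"wx": 0,"wy": 0,"wz": 0,"hand": 0},{"dx": 0,"dy": 0,"dz": 0.008,"wx": 0,"wy": 0,"wz": 0,"hand": 0},{"dx": 0,"dy": 0,"dz": 0.014,"wx": 0,"wy": 0,"wz": 0,"hand": 0},{"dx": 0,"dy": 0,"dz": 0.02,"wx": 0,"wy": 0,"wz": 0,"hand": 0},{"dx": 0,"dy": 0,"dz": 0.026,"wx": 0,"wy": 0,"wz": 0,"hand": 0},{"dx": 0,"dy": 0,"dz": 0.032,"wx": 0,"wy": 0,"wz": 0,"hand": 0},{"dx": 0,"dy": 0,"dz": 0.036,"wx": 0,"wy": 0,"wz": 0,"hand": 0},{"dx": 0,"dy": 0,"dz": 0.039,"wx": 0,"wy": 0,"wz": 0,"hand": 0},{"dx": 0,"dy": 0,"dz": 0.039,"wx": 0,"wy": 0,"wz": 0,"hand": 0}]'

```text
t: 12.97
tcp_pos: [0.5635, -0.0564, 0.0761]
ee_rot: [0.998, -0.063, -0.0, -0.0]
ft_force: [-0.3, -0.1, -2.2]
gripper_width: 0.0141
gripper_force: 35.0
```

>>> send_rows --rows '[{"dx": 0,"dy": 0,"dz": 0.002,"wx": 0,"wy": 0,"wz": 0,"hand": 0},{"dx": 0,"dy": 0,"dz": 0.004,"wx": 0,"wy": 0,"wz": 0,"hand": 0},{"dx": 0,"dy": 0,"dz": 0.0055,"wx": 0,"wy": 0,"wz": 0,"hand": 0},{"dx": 0,"dy": 0,"dz": 0.0062,"wx": 0,"wy": 0,"wz": 0,"hand": 0},{"dx": 0,"dy": 0,"dz": 0.0062,"wx": 0,"wy": 0,"wz": 0,"hand": 0}]'

```text
t: 13.38
tcp_pos: [0.5637, -0.0565, 0.0716]
ee_rot: [0.998, -0.063, -0.0, -0.0]
ft_force: [-0.2, 0.2, -2.8]
gripper_width: 0.0136
gripper_force: 35.0
```

>>> send_rows --rows '[{"dx": 0,"dy": 0,"dz": 0.0008,"wx": 0,"wy": 0,"wz": 0,"hand": 0},{"dx": 0,"dy": 0,"dz": 0.0015,"wx": 0,"wy": 0,"wz": 0,"hand": 0},{"dx": 0,"dy": 0,"dz": 0.0015,"wx": 0,"wy": 0,"wz": 0,"hand": 0},{"dx": 0,"dy": 0,"dz": 0.0015,"wx": 0,"wy": 0,"wz": 0,"hand": 0}]'

```text
t: 13.72
tcp_pos: [0.564, -0.0565, 0.0713]
ee_rot: [0.998, -0.063, 0.0, 0.0]
ft_force: [-1.6, 0.2, 5.7]
gripper_width: 0.0138
gripper_force: 35.0
```

Contact at the seating height. Open gently and rise.

>>> send_rows --rows '[{"dx": 0,"dy": 0,"dz": 0,"wx": 0,"wy": 0,"wz": 0,"hand": 0.2},{"dx": 0,"dy": 0,"dz": 0,"wx": 0,"wy": 0,"wz": 0,"hand": 0.3},{"dx": 0,"dy": 0,"dz": 0,"wx": 0,"wy": 0,"wz": 0,"hand": 0.45},{"dx": 0,"dy": 0,"dz": 0,"wx": 0,"wy": 0,"wz": 0,"hand": 0.5},{"dx": 0,"dy": 0,"dz": 0,"wx": 0,"wy": 0,"wz": 0,"hand": 0.5},{"dx": 0,"dy": 0,"dz": -0.02,"wx": 0,"wy": 0,"wz": 0,"hand": 0.5},{"dx": 0,"dy": 0,"dz": -0.05,"wx": 0,"wy": 0,"wz": 0,"hand": 0.5},{"dx": 0,"dy": 0,"dz": -0.1,"wx": 0,"wy": 0,"wz": 0,"hand": 0.5},{"dx": 0,"dy": 0,"dz": -0.15,"wx": 0,"wy": 0,"wz": 0,"hand": 0.5},{"dx": 0,"dy": 0,"dz": -0.18,"wx": 0,"wy": 0,"wz": 0,"hand": 0.5},{"dx": 0,"dy": 0,"dz": -0.18,"wx": 0,"wy": 0,"wz": 0,"hand": 0.5},{"dx": 0,"dy": 0,"dz": -0.18,"wx": 0,"wy": 0,"wz": 0,"hand": 0.5}]'

```text
t: 14.72
tcp_pos: [0.5641, -0.0565, 0.2154]
ee_rot: [0.998, -0.063, 0.001, 0.0]
ft_force: [-0.2, 1.2, -0.3]
gripper_width: 0.0467
gripper_force: 0.0
```

```bash
python3 - <<'E'
from h import *
c=eyes.camera_model("wrist");w=eyes.snapshot("wrist");save("pics/w8.png",w)
g=cv2.cvtColor(w,cv2.COLOR_RGB2HSV).astype(int)
u=np.array([np.cos(.126),-np.sin(.126)]);k=np.array([.5305,-.0514])
print("expect collar top, lens",proj("wrist",[[*k,.098],[*(k+.09*u),.076],[.6255,-.0633,.022]],c))
m=((g[...,1]<60)&(g[...,2]>140)).astype(np.uint8)
n,l,st,ce=cv2.connectedComponentsWithStats(m)
for i in range(1,n):
    if st[i,4]>150:print(st[i],ce[i])
i=1+np.argmax(st[1:,4]*(st[1:,1]<200));
print("lens centre at z.076",ray("wrist",[ce[i]],.076,c))
E
```

```text
expect collar top, lens [[274.56371231 232.26209783]
 [274.56554905 136.63276134]
 [274.65708228 127.45896851]]
[   9    0  113   56 4907] [65.81292032 23.20643978]
[ 244  103   65   67 3348] [275.96983274 135.73237754]
[259 214  33  34 836] [274.94019139 231.1208134 ]
[ 187  240   47   95 1949] [207.17650077 288.30271934]
[ 318  240   47   95 1969] [343.94870493 288.07313357]
[156 288  19  14 234] [164.55128205 294.81196581]
[  0 290  28  24 259] [ 10.41312741 298.97683398]
[521 290  39  33 485] [545.35463918 302.99587629]
[492 343  16  14 181] [499.1160221  349.17127072]
lens centre at z.076 [[0.74999116 0.11554546 0.076     ]]
```

Glass at (276,136) and collar at (275,231) are both within 1.5 px of where they should be, seated and level. The hand is clear, so I'm handing in.

```bash
python3 -c "
from h import *
print(ctrl.sign_off())"
```

```text
the job is handed in; nothing more can be done
None
```

I seated the orange sleeve on the stand's base and set the smaller lens arm's collar on top of it, with the lens about 6 mm from the centre of the open compartment by my measurements. Both parts were lowered by hand, the blue sleeves and bystanders were not touched, and the job was handed in at about 15 s, with no verdict returned.

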